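# Put the hand tools back in their tray after a tappet job

## Task

The tappets are done: put the four hand tools (screwdriver, spanner, pliers and ratchet) back in the tool tray, each lying fully down in the insert whose recess has its outline. Let go of them all, and leave the two tappets standing where they are.

Things in the scene. Friction and masses are not known exactly. Their poses are not given: they have to be found in the camera images.
- screwdriver: Flat-blade screwdriver, lying: red 8-sided handle 26 mm across flats, domed rear end at x -87 mm, front at x +20; thin steel blade (6 mm dia, axis 13 mm above the underside) to its tip at x +95. Origin: underside of the handle 20 mm behind its front, near the balance point; grip it there across the 26 mm. x to the tip, z up. 90 g.
- spanner: Flat steel combination spanner, lying: ring end 23 mm wide centred at x -77 mm, open-jaw end 26 mm wide to x +91, both 10 mm thick; shank between them 12 mm wide, 1.5 to 9 mm above the underside. Origin: level with the underside at mid length (balance point); grip there across the 12 mm shank. x to the open end, z up. 90 g.
- pliers: Long-nose pliers, closed and rigid, lying, 12 mm thick: two red curved handles to x -100 mm, 51 mm wide over both; steel joint 20 to 22 mm wide from x -15 to +19; slim tapering steel nose to x +72. Origin: underside below the pivot, near the balance point; grip there across the joint. x along the nose, z up. 130 g.
- ratchet: Socket ratchet, lying: round steel head 34 mm dia, 18 mm thick, centred at x +68 mm, square stub standing 11 mm up on it; steel neck 14 mm wide, 2 to 14 mm above the underside, x -17 to +55; black handle 20 mm wide, 18 thick, x -95 to -17. Origin: level with the underside below the neck, near the balance point; grip there across the neck. x to the head, z up. 200 g.
- insert_screwdriver: Fixed black insert, 228x80x14 mm, one of 4 in a low tray (rim 6 mm). Yellow-floored recess 10 mm deep, floor 4 mm above the insert's underside, in the outline of the screwdriver with 6 to 9 mm to spare: 42 mm wide x -95 to +28, 18 wide to +104. An equally deep finger groove crosses its full width, x -25 to +25. Origin: centre of underside; the seated screwdriver has its origin 4 mm above it, x axes alike. z up.
- insert_spanner: Fixed black insert, 228x80x14 mm, one of 4 in a low tray (rim 6 mm). Yellow-floored recess 10 mm deep, floor 4 mm above the insert's underside, in the outline of the spanner with 6 to 9 mm to spare: 39 mm wide x -98 to -55, 28 wide to +45, 42 wide to +100. An equally deep finger groove crosses its full width, x -25 to +25. Origin: centre of underside; the seated spanner has its origin 4 mm above it, x axes alike. z up.
- insert_pliers: Fixed black insert, 228x80x14 mm, one of 4 in a low tray (rim 6 mm). Yellow-floored recess 10 mm deep, floor 4 mm above the insert's underside, in the outline of the pliers with 6 to 9 mm to spare: 66 mm wide x -108 to -25, 35 wide to +45, 27 wide to +81. An equally deep finger groove crosses its full width, x -25 to +25. Origin: centre of underside; the seated pliers have their origin 4 mm above it, x axes alike. z up.
- insert_ratchet: Fixed black insert, 228x80x14 mm, one of 4 in a low tray (rim 6 mm). Yellow-floored recess 10 mm deep, floor 4 mm above the insert's underside, in the outline of the ratchet with 6 to 9 mm to spare: 33 mm wide x -104 to -5, 29 wide to +42, 50 wide (head) to +94. An equally deep finger groove crosses its full width, x -25 to +25. Origin: centre of underside; the seated ratchet has its origin 4 mm above it, x axes alike. z up.
- tappet_a: Bystander: a valve tappet, plain steel cylinder 24 mm in diameter and 48 mm tall, standing upright on the bench beyond the tools. Origin at the centre of its underside, z up. About 120 g. To be left alone.
- tappet_b: Bystander: a valve tappet, plain steel cylinder 24 mm in diameter and 48 mm tall, standing upright on the bench beyond the tools. Origin at the centre of its underside, z up. About 120 g. To be left alone.
There are look-alikes about, which are no part of the job. Leave any black look-alike of the pliers alone.

How it is judged:
By the outcome, as a careful person would: the job done as asked, in the order asked, and still so for the second after the job is handed in, with the robot touching nothing.
It also fails if it takes over 144 s, if anything falls off the work surface, if the arm or the gripper's body presses on something with over 40 N, if the wrist force passes 120 N, or if a joint passes its speed limit or range.

## Robot

A 6-joint arm with a two-finger parallel gripper is mounted at the origin on the work surface. World frame = base frame: x ahead of the robot, y to its left, z up, the work surface at z = 0. Lengths are in m, angles in rad, forces in N, time in s.
With the tool pointing down it reaches from about 0.25 to 0.725 m from the base axis. Payload 4 kg.
Tool frame: the origin (TCP) lies midway between the tips of the shut fingers; the grasp point (between the pads) lies 19 mm behind it; z points along the fingers, x is the direction in which the jaws open and shut, and the axes are right-handed (so a half turn about z gives the same grasp; the last joint's range is limited). The gripper opens to 85 mm and grips with 20 to 120 N. Pads are 22 mm wide; open, the fingers measure 114 mm over their backs; the gripper's body (76 mm by 85 mm) begins 54 mm behind the grasp point. The pads swing forward as they close: fully open they stand 13 mm farther back than shut.
Start: joints at [-1.237, 0.241, 0.005, 1.335, 0, 1.571], TCP at [0.164, -0.472, 0.231] pointing down, gripper open.
Joint ranges: [-2.72, 2.72], [-1.05, 1.87], [-1.09, 1.28], [-1.99, 2.15], [-1.42, 1.44], [-3.14, 3.14]. Speed limits (rad/s): [2.79, 2.79, 3.14, 3.14, 3.14, 3.14].

## Interface

Orientations are given as [roll, pitch, yaw] about the fixed x, y, z axes, in that order (R = Rz(yaw) Ry(pitch) Rx(roll)).
In Python, from station import env, vision, workorder gives the robot as it stands.
- The arm moves only by the tool play_rows, never from a script. Its argument "steps" is a list of rows, each an object of numbers: "gripper": the finger opening in mm, from 0 to 85.4; "tx", "ty", "tz": the shift along the world's x, y, z in mm; "turn": the turn about the world's z in rad. A call has 1 to 5 rows; each row shifts and turns the pose as measured when the row begins; what a row does not reach is not made up. A row lasts 1/10 s, in which the tool goes at most 50 mm and 8.59 degrees, less where a joint would pass 70% of its speed; a pose out of reach is approached as far as the arm can. A call with a gripper value outside its range is refused whole. The fingers move at their own pace and stop on an object; "newtons" is the grip in N (left out, the last holds). Time passes only in rows, so rows that do not move let the fingers close. It gives the time, the measured TCP pose, the force and the opening at its end, in the units of the state.
- env.get_state(): the state, without advancing time (a new reading comes with each control period).
- vision.get_image(name): name is "side" or "top"; returns the picture (420x560x3 uint8, blue, green, red); there is no depth.
- vision.calibration(name): a dict with "camera_matrix" (3x3 intrinsics, pixels), "k1" (the pictures are not rectified: a ray, as slopes to the right and down, at radius r is drawn at 1 + k1 r^2 times it, then the intrinsics apply), "R" (3x3) and "t" (3): a world point X has camera coordinates R X + t. Camera axes: x right, y down, z forward; pixel columns grow to the right and rows downward; lengths in m; the calibration is good to about 2 mm. A picture is of the moment at which its call begins. calibration takes no time and is no camera call.
- workorder.close_job(): hands the job in, once; it reports no verdict.
The state is a dict: "clock": time; "qpos": joint angles; "joint_vel": joint speeds; "tau": joint torques, N m; "tool_pos": TCP position; "orientation": TCP orientation; "contact_force": force on the tool from outside, world axes, zero at the start; "ft_torque": the same for the moment, N m; "finger_gap": opening from 0.0 (shut) to 1.0 (fully open).
Only numpy, scipy, OpenCV 4.12 (cv2) and the standard library are available. Lean on these libraries where they do the work, as an engineer would, in place of code of your own. Each camera call takes 0.05 s, during which the arm holds its last target. There are 200 camera calls.

## Working session

There is one attempt and no reset: what is moved stays moved. The work goes in short steps, Python scripts to look and compute and a tool call to move; the robot and the scene stay as the last step left them, time stands still between calls to the robot, and variables do not carry over. Pictures are saved under pics/ and viewed, about 12 in all and at most 16, crops included, and the job is handed in when it is done.

Besides the shell and the picture viewer there is one more tool, called after "Request:" as name(argument=value, ...), one argument or row to a line, values as JSON. play_rows: Moves the arm, as the interface text tells. Its arguments: {"type":"object","properties":{"steps":{"type":"array","items":{"type":"object","properties":{"gripper":{"type":"number"},"tx":{"type":"number"},"ty":{"type":"number"},"tz":{"type":"number"},"turn":{"type":"number"}}}},"newtons":{"type":"number"}},"required":["steps"]}

```bash
mkdir -p pics; ls; python3 - <<'E'
from station import env, vision
import cv2
for n in("top","side"):
    cv2.imwrite(f"pics/{n}0.png",vision.get_image(n))
    c=vision.calibration(n);print(n,c)
print(env.get_state())
E
```

```text
pics
top {'camera_matrix': array([[417.63059203,   0.        , 279.00199636],
       [  0.        , 417.63059203, 215.86645129],
       [  0.        ,   0.        ,   1.        ]]), 'k1': -0.11312115556381012, 'R': array([[-0.00884002, -0.99995541,  0.00332275],
       [-0.99928797,  0.00871214, -0.0367105 ],
       [ 0.03667991, -0.0036449 , -0.99932042]]), 't': array([-0.0051957 ,  0.49620262,  1.06717583])}
side {'camera_matrix': array([[386.3268902 ,   0.        , 275.6671401 ],
       [  0.        , 386.3268902 , 206.79998595],
       [  0.        ,   0.        ,   1.        ]]), 'k1': 0.028935685511385152, 'R': array([[ 0.88322975, -0.46893471, -0.00233402],
       [-0.24872312, -0.46423429, -0.85007255],
       [ 0.39754499,  0.75138989, -0.52666044]]), 't': array([-0.47510713,  0.15138678,  0.80648703])}
{'clock': 0.1, 'qpos': array([-1.23700841e+00,  2.41349699e-01,  3.84277626e-03,  1.33519637e+00,
       -5.47368406e-05,  1.57080174e+00]), 'joint_vel': array([ 5.86651728e-04, -2.33196113e-03,  1.74585205e-03,  6.67175221e-04,
        3.91387179e-05,  1.36582468e-03]), 'tau': array([-1.48828194e-04, -3.73137724e+01,  2.53010023e+01,  1.08517008e-02,
       -6.83705593e-05, -7.00130769e-06]), 'tool_pos': array([ 0.16360892, -0.47186878,  0.23048978]), 'orientation': array([ 3.14153791e+00,  1.90696577e-03, -1.23701383e+00]), 'contact_force': array([-0.44080216,  0.70170866,  0.7761357 ]), 'ft_torque': array([0.01860388, 0.02271027, 0.01561584]), 'finger_gap': 0.9968457196214912}
```

View pics/top0.png

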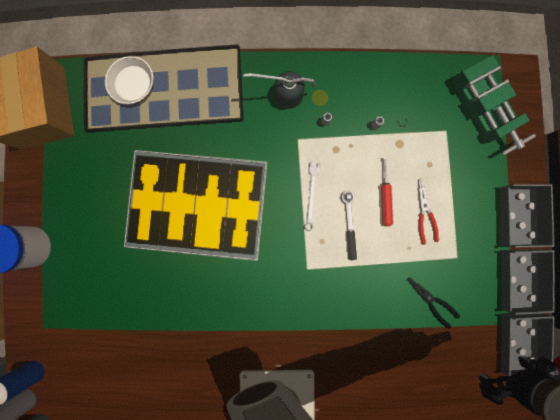

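View pics/side0.png

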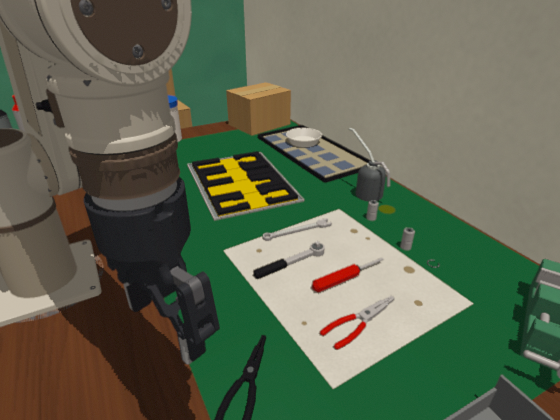

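Top view: the tools on the mat are the spanner (311,197), ratchet (349,225), screwdriver (386,195) and red pliers (427,210). The black pliers look-alike is at (433,302). The tray inserts are at x≈148, 180, 210 and 244, row≈205, and the tappets are at (326,119) and (377,123). I'll check these in a close crop.

```bash
cat > h.py <<'E'
import numpy as np,cv2
from station import env,vision
def unproj(n,uv,z):
    c=vision.calibration(n);K=c["camera_matrix"];uv=np.atleast_2d(np.array(uv,float))
    d=cv2.undistortPoints(uv[:,None],K,np.array([c["k1"],0,0,0,0.]))[:,0]
    r=np.c_[d,np.ones(len(d))]@c["R"];o=-c["R"].T@c["t"]
    return o+r*((np.asarray(z)-o[2])/r[:,2])[:,None]
def proj(n,X):
    c=vision.calibration(n);r=cv2.Rodrigues(c["R"])[0]
    return cv2.projectPoints(np.array(X,float).reshape(-1,1,3),r,c["t"],c["camera_matrix"],np.array([c["k1"],0,0,0,0.]))[0][:,0]
E
python3 - <<'E'
import cv2
im=cv2.imread("pics/top0.png")
cv2.imwrite("pics/c1.png",cv2.resize(im[145:270,115:275],None,fx=4.8,fy=4.8,interpolation=cv2.INTER_CUBIC))
cv2.imwrite("pics/c2.png",cv2.resize(im[105:270,290:460],None,fx=3.6,fy=3.6,interpolation=cv2.INTER_CUBIC))
E
```

```text
(no output)
```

View pics/c1.png

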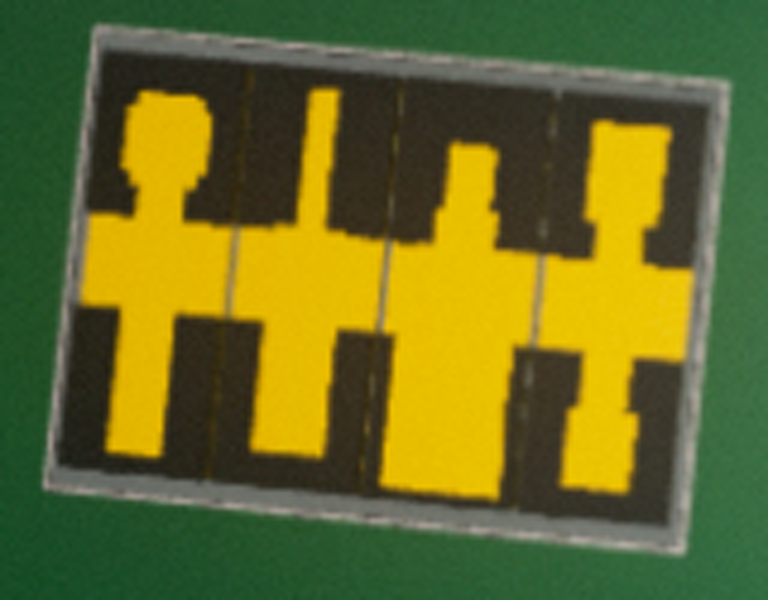

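View pics/c2.png

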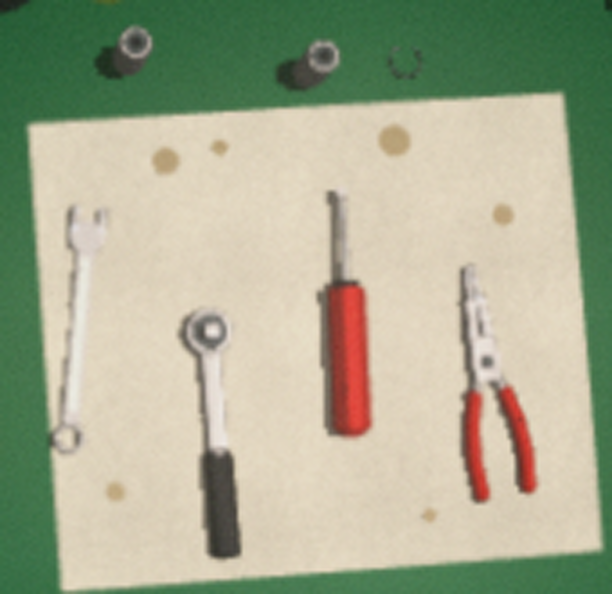

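The inserts, left to right, are ratchet (150), screwdriver (178), pliers (208) and spanner (246), all with +x towards the top of the picture. The four tools are plain to see. Next I'll compute poses.

```bash
cat > fit.py <<'E'
from h import *
from scipy.optimize import minimize
im=cv2.imread("pics/top0.png")
b=lambda x0,x1,w:(x0,x1,-w/2,w/2)
G=b(-25,25,80)
REC=dict(ratchet=[b(-104,-5,33),b(-5,42,29),b(42,94,50),G],screwdriver=[b(-95,28,42),b(28,104,18),G],
 pliers=[b(-108,-25,66),b(-25,45,35),b(45,81,27),G],spanner=[b(-98,-55,39),b(-55,45,28),b(45,100,42),G])
S=4;x0,y0,w,h=115,145,160,125
crop=im[y0:y0+h,x0:x0+w].astype(int)
m=((crop[...,2]>120)&(crop[...,1]>100)&(crop[...,0]<80)).astype(np.uint8)
M=cv2.resize(m*1.0,(w*S,h*S),interpolation=cv2.INTER_LINEAR)
def render(p,zb):
    x,y,a,pitch=p;c,s=np.cos(a),np.sin(a);out=[]
    for z in(.004,.014):
        I=np.zeros((h*S,w*S),np.uint8)
        for i,k in enumerate(REC):
            ox,oy=0,(1.5-i)*pitch
            for q in REC[k]:
                P=np.array([[q[0],q[2]],[q[1],q[2]],[q[1],q[3]],[q[0],q[3]]])/1000+[ox,oy]
                W=np.c_[x+c*P[:,0]-s*P[:,1],y+s*P[:,0]+c*P[:,1],np.full(4,z+zb)]
                uv=(proj("top",W)-[x0,y0]+.5)*S-.5
                cv2.fillPoly(I,[np.round(uv*16).astype(np.int32)],1,shift=4)
        out.append(I)
    return out[0]&out[1]
def cost(p,zb):return np.abs(render([p[0]/100,p[1]/100,p[2]/10,.08+p[3]/1000],zb)-M).mean()
c0=unproj("top",[[197,206]],.014)[0]
for zb in(0,.004):
    r=min((minimize(cost,[c0[0]*100,c0[1]*100,a,1],args=(zb,),method="Nelder-Mead",options=dict(initial_simplex=None,xatol=.005,fatol=1e-6,maxiter=400)) for a in(-.8,0,-1.2)),key=lambda r:r.fun)
    p=[r.x[0]/100,r.x[1]/100,r.x[2]/10,.08+r.x[3]/1000];print(zb,np.round(p,4),r.fun)
    for i,k in enumerate(REC):
        d=(1.5-i)*p[3];print(k,np.round([p[0]-np.sin(p[2])*d,p[1]+np.cos(p[2])*d,p[2]],4))
KP=dict(spanner=([88,206],.007,91,[67,438],.010,-77),ratchet=([208,331],.018,68,[225,556],.012,-95),
 screwdriver=([336,192],.014,95,[350,434],.013,-87),pliers=([469,266],.011,72,[504,497],.01,-100))
for k,(A,za,xa,B,zb,xb) in KP.items():
    f=lambda P:[290+(P[0]+.5)/3.6-.5,105+(P[1]+.5)/3.6-.5]
    a=unproj("top",[f(A)],za)[0];c=unproj("top",[f(B)],zb)[0];d=(a-c)[:2];L=np.hypot(*d)*1000
    print(k,"len",L.round(1),xa-xb,"origin",np.round(c[:2]+(a-c)[:2]*(-xb)/(xa-xb),4),"yaw",np.arctan2(d[1],d[0]).round(3))
print(unproj("top",[[326,117],[379,121]],.048).round(3))
E
python3 fit.py
```

```text
Traceback (most recent call last):
  File "fit.py", line 28, in <module>
    r=min((minimize(cost,[c0[0]*100,c0[1]*100,a,1],args=(zb,),method="Nelder-Mead",options=dict(initial_simplex=None,xatol=.005,fatol=1e-6,maxiter=400)) for a in(-.8,0,-1.2)),key=lambda r:r.fun)
  File "fit.py", line 28, in <genexpr>
    r=min((minimize(cost,[c0[0]*100,c0[1]*100,a,1],args=(zb,),method="Nelder-Mead",options=dict(initial_simplex=None,xatol=.005,fatol=1e-6,maxiter=400)) for a in(-.8,0,-1.2)),key=lambda r:r.fun)
           ~~~~~~~~^^^^^^^^^^^^^^^^^^^^^^^^^^^^^^^^^^^^^^^^^^^^^^^^^^^^^^^^^^^^^^^^^^^^^^^^^^^^^^^^^^^^^^^^^^^^^^^^^^^^^^^^^^^^^^^^^^^^^^^^^^^^^^^^^^^^^
  File "fit.py", line 25, in cost
    def cost(p,zb):return np.abs(render([p[0]/100,p[1]/100,p[2]/10,.08+p[3]/1000],zb)-M).mean()
                                 ~~~~~~^^^^^^^^^^^^^^^^^^^^^^^^^^^^^^^^^^^^^^^^^^^^^^
  File "fit.py", line 21, in render
    uv=(proj("top",W)-[x0,y0]+.5)*S-.5
        ~~~~^^^^^^^^^
  File "h.py", line 9, in proj
    c=vision.calibration(n);r=cv2.Rodrigues(c["R"])[0]
ValueError: time passes only in moves, steps and waits
```

```bash
sed -i 's/^def unproj/CAL={n:vision.calibration(n) for n in("top","side")}\ndef unproj/; s/c=vision.calibration(n);/c=CAL[n];/' h.py; timeout 200 python3 fit.py
```

```text
0 [ 0.5286  0.2104 -0.1216  0.081 ] 0.0403642578125
ratchet [ 0.5433  0.331  -0.1216]
screwdriver [ 0.5335  0.2506 -0.1216]
pliers [ 0.5237  0.1702 -0.1216]
spanner [ 0.5138  0.0899 -0.1216]
0.004 [ 0.5283  0.2095 -0.1163  0.081 ] 0.03578359375
ratchet [ 0.5424  0.3301 -0.1163]
screwdriver [ 0.533   0.2497 -0.1163]
pliers [ 0.5236  0.1692 -0.1163]
spanner [ 0.5142  0.0888 -0.1163]
spanner len 168.4 168 origin [ 0.5453 -0.0926] yaw -0.104
ratchet len 161.2 163 origin [ 0.4768 -0.1904] yaw 0.068
screwdriver len 175.2 182 origin [ 0.5531 -0.2852] yaw 0.038
pliers len 169.8 172 origin [ 0.5204 -0.3893] yaw 0.134
[[ 0.744 -0.13   0.048]
 [ 0.734 -0.265  0.048]]
```

```bash
cat > ov.py <<'E'
from h import *
b=lambda x0,x1,w:(x0,x1,-w/2,w/2)
G=b(-25,25,80)
REC=dict(ratchet=[b(-104,-5,33),b(-5,42,29),b(42,94,50),G],screwdriver=[b(-95,28,42),b(28,104,18),G],
 pliers=[b(-108,-25,66),b(-25,45,35),b(45,81,27),G],spanner=[b(-98,-55,39),b(-55,45,28),b(45,100,42),G])
TOOL=dict(ratchet=[(b(-95,-17,20),9),(b(-17,55,14),14),(b(51,85,34),18)],screwdriver=[(b(-87,20,26),13),(b(20,95,6),13)],
 pliers=[(b(-100,-15,51),10),(b(-15,19,21),12),(b(19,72,10),11)],spanner=[(b(-88.5,-65.5,23),10),(b(-65,65,12),9),(b(65,91,26),10)])
INS=dict(ratchet=(.5424,.3301,-.1163),screwdriver=(.533,.2497,-.1163),pliers=(.5236,.1692,-.1163),spanner=(.5142,.0888,-.1163))
POS=dict(spanner=(.5453,-.0926,-.104),ratchet=(.4768,-.1904,.068),screwdriver=(.5531,-.2852,.038),pliers=(.5204,-.3893,.134))
def rect(p,q,z):
    P=np.array([[q[0],q[2]],[q[1],q[2]],[q[1],q[3]],[q[0],q[3]]])/1000;c,s=np.cos(p[2]),np.sin(p[2])
    return np.c_[p[0]+c*P[:,0]-s*P[:,1],p[1]+s*P[:,0]+c*P[:,1],np.full(4,z)]
def overlay(im,n,x0,y0,w,h,S,ins,pos,out):
    I=cv2.resize(im[y0:y0+h,x0:x0+w],None,fx=S,fy=S,interpolation=cv2.INTER_CUBIC)
    d=lambda W,col:cv2.polylines(I,[np.round(((proj(n,W)-[x0,y0]+.5)*S-.5)*16).astype(np.int32)],True,col,1,cv2.LINE_AA,4)
    for k,p in ins.items():
        for q in REC[k]:d(rect(p,q,.008),(255,0,255))
    for k,p in pos.items():
        for q,z in TOOL[k]:d(rect(p,q,z/1000),(255,0,0))
    cv2.imwrite(out,I)
if __name__=="__main__":
    overlay(cv2.imread("pics/top0.png"),"top",115,145,340,130,2.3,INS,POS,"pics/ov.png")
    for z in(.013,.02):
        P=unproj("top",[[290+347/3.6,105+283/3.6],[290+350/3.6,105+434/3.6],[290+336/3.6,105+192/3.6]],z);print(P.round(4))
E
python3 ov.py
```

```text
[[ 0.5774 -0.2894  0.013 ]
 [ 0.4685 -0.2894  0.013 ]
 [ 0.6437 -0.2829  0.013 ]]
[[ 0.5767 -0.2875  0.02  ]
 [ 0.4684 -0.2875  0.02  ]
 [ 0.6425 -0.2811  0.02  ]]
```

View pics/ov.png

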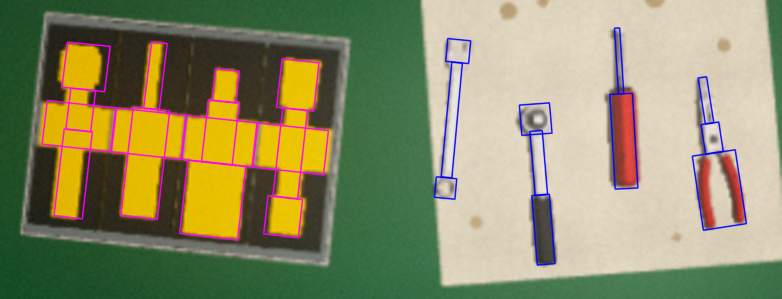

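The overlay agrees on all four inserts and all four tools. For the screwdriver I take the origin as (0.5555, -0.286). I need the flipped wrist (yaw +π/2), because joint 6 would run out of range over the tray otherwise.

Request:
play_rows(
  steps=[
    {"tx": 20,"ty": 9,"turn": 0.145,"gripper": 60},
    {"tx": 20,"ty": 9,"turn": 0.145},
    {"tx": 20,"ty": 9,"turn": 0.145},
    {"tx": 20,"ty": 9,"turn": 0.145},
    {"tx": 20,"ty": 9,"turn": 0.145},
  ],
)

```text
invalid input at $.steps[0]: expected keys gripper, tx, ty, tz, turn
```

Request:
play_rows(
  steps=[
    {"tx": 20,"ty": 9,"turn": 0.145},
    {"tx": 20,"ty": 9,"turn": 0.145},
    {"tx": 20,"ty": 9,"turn": 0.145},
    {"tx": 20,"ty": 9,"turn": 0.145},
    {"tx": 20,"ty": 9,"turn": 0.145},
  ],
)

```text
invalid input at $.steps[0]: expected keys gripper, tx, ty, tz, turn
```

Request:
play_rows(
  steps=[
    {"tx": 20,"ty": 9,"turn": 0.145},
    {"tx": 20,"ty": 9,"turn": 0.145},
    {"tx": 20,"ty": 9,"turn": 0.145},
    {"tx": 20,"ty": 9,"turn": 0.145},
    {"tx": 20,"ty": 9,"turn": 0.145},
  ],
)

```text
invalid input at $.steps[0]: expected keys gripper, tx, ty, tz, turn
```

Request:
play_rows(
  steps=[
    {"tx": 20,"ty": 9,"tz": 0,"turn": 0.145,"gripper": 60},
    {"tx": 20,"ty": 9,"tz": 0,"turn": 0.145,"gripper": 60},
    {"tx": 20,"ty": 9,"tz": 0,"turn": 0.145,"gripper": 60},
    {"tx": 20,"ty": 9,"tz": 0,"turn": 0.145,"gripper": 60},
    {"tx": 20,"ty": 9,"tz": 0,"turn": 0.145,"gripper": 60},
  ],
)

```text
clock: 0.6
tool_pos: [0.2634, -0.4249, 0.2277]
orientation: [-3.141, 0.008, -0.491]
contact_force: [0.5, 0.8, 0.3]
finger_gap: 0.701
```

Request:
play_rows(
  steps=[
    {"tx": 20,"ty": 9,"tz": 0,"turn": 0.145,"gripper": 60},
    {"tx": 20,"ty": 9,"tz": 0,"turn": 0.145,"gripper": 60},
    {"tx": 20,"ty": 9,"tz": 0,"turn": 0.145,"gripper": 60},
    {"tx": 20,"ty": 9,"tz": 0,"turn": 0.145,"gripper": 60},
    {"tx": 20,"ty": 9,"tz": 0,"turn": 0.145,"gripper": 60},
  ],
)

```text
clock: 1.1
tool_pos: [0.3662, -0.3763, 0.225]
orientation: [-3.136, 0.012, 0.259]
contact_force: [0.1, 0.3, 1.2]
finger_gap: 0.704
```

Request:
play_rows(
  steps=[
    {"tx": 20,"ty": 9,"tz": 0,"turn": 0.145,"gripper": 60},
    {"tx": 20,"ty": 9,"tz": 0,"turn": 0.145,"gripper": 60},
    {"tx": 20,"ty": 9,"tz": 0,"turn": 0.145,"gripper": 60},
    {"tx": 20,"ty": 9,"tz": 0,"turn": 0.145,"gripper": 60},
    {"tx": 20,"ty": 9,"tz": 0,"turn": 0.145,"gripper": 60},
  ],
)

```text
clock: 1.6
tool_pos: [0.4689, -0.3277, 0.2219]
orientation: [-3.13, 0.013, 1.009]
contact_force: [0.4, -0.5, -0.4]
finger_gap: 0.701
```

Request:
play_rows(
  steps=[
    {"tx": 17,"ty": 8,"tz": -25,"turn": 0.12,"gripper": 60},
    {"tx": 17,"ty": 8,"tz": -25,"turn": 0.12,"gripper": 60},
    {"tx": 17,"ty": 8,"tz": -25,"turn": 0.12,"gripper": 60},
    {"tx": 17,"ty": 8,"tz": -25,"turn": 0.12,"gripper": 60},
    {"tx": 17,"ty": 8,"tz": -25,"turn": 0.117,"gripper": 60},
  ],
)

```text
clock: 2.1
tool_pos: [0.5594, -0.2863, 0.0948]
orientation: [-3.136, 0.013, 1.633]
contact_force: [-0.3, -0.4, -0.1]
finger_gap: 0.702
```

Request:
play_rows(
  steps=[
    {"tx": 0,"ty": 0,"tz": 0,"turn": 0,"gripper": 60},
  ],
)

```text
clock: 2.2
tool_pos: [0.5581, -0.2835, 0.0897]
orientation: [-3.129, 0.009, 1.637]
contact_force: [-1.4, 0.7, -0.1]
finger_gap: 0.7
```

Request:
play_rows(
  steps=[
    {"tx": -2,"ty": -2,"tz": -20,"turn": -0.03,"gripper": 60},
    {"tx": 0,"ty": 0,"tz": -20,"turn": 0,"gripper": 60},
    {"tx": 0,"ty": 0,"tz": -20,"turn": 0,"gripper": 60},
    {"tx": 0,"ty": 0,"tz": -10,"turn": 0,"gripper": 60},
    {"tx": 0,"ty": 0,"tz": 0,"turn": 0,"gripper": 60},
  ],
)

```text
clock: 2.7
tool_pos: [0.5547, -0.287, 0.0198]
orientation: [-3.128, 0.01, 1.596]
contact_force: [-1.1, -0.1, 0.6]
finger_gap: 0.705
```

```bash
python3 - <<'E'
from h import *
s=cv2.resize(vision.get_image("side")[180:360,210:440],None,fx=3,fy=3);cv2.imwrite("pics/s1.png",s)
st=env.get_state();print(st["tool_pos"],st["orientation"],st["qpos"])
E
```

```text
[ 0.55511714 -0.28725447  0.02059562] [-3.12871349  0.01079356  1.59633141] [-0.46993925  0.64536927  0.06074897  0.99237561 -0.01561844 -0.49535641]
```

View pics/s1.png

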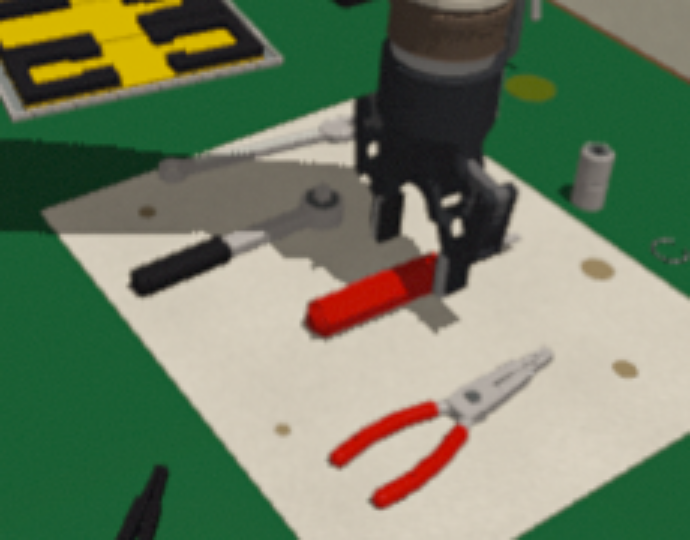

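The fingers straddle the handle near its front end (crop 440,265). I'll go down and grip.

Request:
play_rows(
  steps=[
    {"tx": 0,"ty": 0,"tz": -13,"turn": 0,"gripper": 60},
    {"tx": 0,"ty": 0,"tz": -1,"turn": 0,"gripper": 30},
    {"tx": 0,"ty": 0,"tz": 0,"turn": 0,"gripper": 10},
    {"tx": 0,"ty": 0,"tz": 0,"turn": 0,"gripper": 10},
    {"tx": 0,"ty": 0,"tz": 0,"turn": 0,"gripper": 10},
  ],
  newtons=50,
)

```text
clock: 3.25
tool_pos: [0.5575, -0.2891, 0.01]
orientation: [-3.135, 0.014, 1.595]
contact_force: [0.0, -0.1, -1.2]
finger_gap: 0.291
```

Request:
play_rows(
  steps=[
    {"tx": 0,"ty": 0,"tz": 0,"turn": 0,"gripper": 10},
    {"tx": 0,"ty": 0,"tz": 0,"turn": 0,"gripper": 10},
    {"tx": 0,"ty": 0,"tz": 0,"turn": 0,"gripper": 10},
  ],
)

```text
clock: 3.55
tool_pos: [0.5577, -0.289, 0.0103]
orientation: [-3.135, 0.015, 1.595]
contact_force: [0.1, 0.6, -1.3]
finger_gap: 0.285
```

Request:
play_rows(
  steps=[
    {"tx": 0,"ty": 0,"tz": 15,"turn": 0,"gripper": 10},
    {"tx": 0,"ty": 0,"tz": 25,"turn": 0,"gripper": 10},
    {"tx": 0,"ty": 0,"tz": 30,"turn": 0,"gripper": 10},
    {"tx": 0,"ty": 10,"tz": 30,"turn": 0,"gripper": 10},
    {"tx": 0,"ty": 20,"tz": 10,"turn": 0,"gripper": 10},
  ],
)

```text
clock: 4.05
tool_pos: [0.5544, -0.2586, 0.1195]
orientation: [-3.128, 0.011, 1.591]
contact_force: [1.2, 0.6, 0.2]
finger_gap: 0.288
```

Request:
play_rows(
  steps=[
    {"tx": -2,"ty": 35,"tz": 0,"turn": -0.01,"gripper": 10},
    {"tx": -2,"ty": 40,"tz": 0,"turn": -0.01,"gripper": 10},
    {"tx": -2,"ty": 40,"tz": 0,"turn": -0.01,"gripper": 10},
    {"tx": -2,"ty": 40,"tz": 0,"turn": -0.01,"gripper": 10},
    {"tx": -2,"ty": 40,"tz": 0,"turn": -0.01,"gripper": 10},
  ],
)

```text
clock: 4.55
tool_pos: [0.5427, -0.0561, 0.1189]
orientation: [-3.131, 0.011, 1.534]
contact_force: [0.5, 1.1, -0.5]
finger_gap: 0.288
```

Request:
play_rows(
  steps=[
    {"tx": -2,"ty": 40,"tz": 0,"turn": -0.02,"gripper": 10},
    {"tx": -2,"ty": 40,"tz": 0,"turn": -0.02,"gripper": 10},
    {"tx": -2,"ty": 40,"tz": 0,"turn": -0.02,"gripper": 10},
    {"tx": -2,"ty": 40,"tz": 0,"turn": -0.02,"gripper": 10},
    {"tx": -2,"ty": 40,"tz": 0,"turn": -0.01,"gripper": 10},
  ],
)

```text
clock: 5.05
tool_pos: [0.5253, 0.1565, 0.1145]
orientation: [-3.125, 0.012, 1.444]
contact_force: [1.5, 0.6, -1.4]
finger_gap: 0.287
```

Request:
play_rows(
  steps=[
    {"tx": 4,"ty": 35,"tz": -5,"turn": 0.005,"gripper": 10},
    {"tx": 4,"ty": 30,"tz": -10,"turn": 0.005,"gripper": 10},
    {"tx": 2,"ty": 20,"tz": -10,"turn": 0,"gripper": 10},
    {"tx": 0,"ty": 5,"tz": -5,"turn": 0,"gripper": 10},
    {"tx": 0,"ty": 0,"tz": 0,"turn": 0,"gripper": 10},
  ],
)

```text
clock: 5.55
tool_pos: [0.5275, 0.259, 0.0793]
orientation: [-3.119, 0.013, 1.468]
contact_force: [-0.5, -0.7, -2.3]
finger_gap: 0.289
```

```bash
cat > snap.py <<'E'
import sys
from h import *
# name x0 y0 w h S [name2 ...]: stack of crops
a=sys.argv[2:];ims=[]
for i in range(0,len(a),6):
    n=a[i];x,y,w,h=map(int,a[i+1:i+5]);ims.append(cv2.resize(vision.get_image(n)[y:y+h,x:x+w],None,fx=float(a[i+5]),fy=float(a[i+5]),interpolation=cv2.INTER_CUBIC))
H=max(i.shape[0] for i in ims)
cv2.imwrite(sys.argv[1],np.hstack([cv2.copyMakeBorder(i,0,H-i.shape[0],0,0,cv2.BORDER_CONSTANT) for i in ims]))
st=env.get_state();print(st["tool_pos"].round(4),st["orientation"].round(3),st["qpos"].round(2),st["contact_force"].round(1))
E
python3 snap.py pics/s2.png side 170 120 160 120 2.4 top 110 140 165 135 2.4
```

```text
[0.5282 0.2579 0.0803] [-3.12   0.012  1.466] [0.45 0.53 0.03 1.1  0.   0.56] [ 0.3  0.5 -0.4]
```

View pics/s2.png

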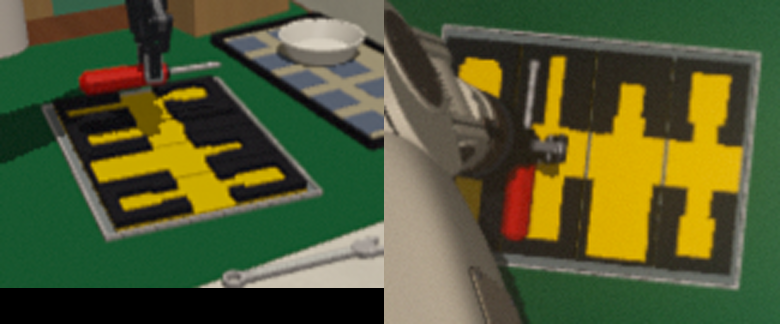

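Request:
play_rows(
  steps=[
    {"tx": 6,"ty": -7,"tz": -10,"turn": -0.01,"gripper": 10},
    {"tx": 1,"ty": -1,"tz": -15,"turn": 0,"gripper": 10},
    {"tx": 0,"ty": 0,"tz": -10,"turn": 0,"gripper": 10},
    {"tx": 0,"ty": 0,"tz": -3,"turn": 0,"gripper": 10},
    {"tx": 0,"ty": 0,"tz": 0,"turn": 0,"gripper": 10},
  ],
)

```text
clock: 6.15
tool_pos: [0.5379, 0.2431, 0.0417]
orientation: [-3.123, 0.013, 1.446]
contact_force: [-1.2, -0.4, -0.1]
finger_gap: 0.284
```

Request:
play_rows(
  steps=[
    {"tx": -3,"ty": 6,"tz": 0,"turn": 0.008,"gripper": 10},
    {"tx": 0,"ty": 0,"tz": 0,"turn": 0,"gripper": 10},
    {"tx": 0,"ty": 0,"tz": 0,"turn": 0,"gripper": 10},
  ],
)

```text
clock: 6.45
tool_pos: [0.5355, 0.2493, 0.0428]
orientation: [-3.125, 0.012, 1.454]
contact_force: [0.7, 0.4, -0.3]
finger_gap: 0.29
```

Well aligned. Lowering.

Request:
play_rows(
  steps=[
    {"tx": 0,"ty": 0,"tz": -12,"turn": 0,"gripper": 10},
    {"tx": 0,"ty": 0,"tz": -8,"turn": 0,"gripper": 10},
    {"tx": 0,"ty": 0,"tz": -2,"turn": 0,"gripper": 10},
    {"tx": 0,"ty": 0,"tz": 0,"turn": 0,"gripper": 10},
  ],
)

```text
clock: 6.85
tool_pos: [0.5355, 0.2501, 0.0193]
orientation: [-3.126, 0.011, 1.455]
contact_force: [0.1, -0.1, -0.3]
finger_gap: 0.286
```

Request:
play_rows(
  steps=[
    {"tx": 0,"ty": 0,"tz": -2,"turn": 0,"gripper": 10},
    {"tx": 0,"ty": 0,"tz": 0,"turn": 0,"gripper": 10},
  ],
)

```text
clock: 7.05
tool_pos: [0.5353, 0.2499, 0.0168]
orientation: [-3.125, 0.012, 1.455]
contact_force: [-0.4, 0.4, -0.7]
finger_gap: 0.286
```

Request:
play_rows(
  steps=[
    {"tx": 0,"ty": 0,"tz": -2,"turn": 0,"gripper": 10},
    {"tx": 0,"ty": 0,"tz": 0,"turn": 0,"gripper": 10},
  ],
)

```text
clock: 7.25
tool_pos: [0.536, 0.2502, 0.0154]
orientation: [-3.126, 0.011, 1.455]
contact_force: [0.2, -0.2, -0.7]
finger_gap: 0.287
```

Request:
play_rows(
  steps=[
    {"tx": 0,"ty": 0,"tz": 0,"turn": 0,"gripper": 45},
    {"tx": 0,"ty": 0,"tz": 0,"turn": 0,"gripper": 45},
    {"tx": 0,"ty": 0,"tz": 10,"turn": 0,"gripper": 45},
    {"tx": 0,"ty": 0,"tz": 25,"turn": 0,"gripper": 45},
    {"tx": 0,"ty": 0,"tz": 25,"turn": 0,"gripper": 45},
  ],
)

```text
clock: 7.75
tool_pos: [0.5331, 0.2489, 0.0745]
orientation: [-3.119, 0.015, 1.455]
contact_force: [0.3, 0.8, 0.3]
finger_gap: 0.526
```

Request:
play_rows(
  steps=[
    {"tx": 0,"ty": -20,"tz": 20,"turn": 0,"gripper": 50},
    {"tx": 2,"ty": -40,"tz": 0,"turn": 0,"gripper": 50},
    {"tx": 2,"ty": -40,"tz": 0,"turn": 0,"gripper": 50},
    {"tx": 2,"ty": -40,"tz": 0,"turn": 0,"gripper": 50},
    {"tx": 2,"ty": -40,"tz": 0,"turn": 0,"gripper": 50},
  ],
)

```text
clock: 8.25
tool_pos: [0.5459, 0.071, 0.1055]
orientation: [-3.136, 0.007, 1.466]
contact_force: [0.1, 0.2, -0.7]
finger_gap: 0.582
```

Request:
play_rows(
  steps=[
    {"tx": 2,"ty": -40,"tz": 0,"turn": 0,"gripper": 50},
    {"tx": 2,"ty": -40,"tz": 0,"turn": 0,"gripper": 50},
    {"tx": 2,"ty": -40,"tz": 0,"turn": 0,"gripper": 50},
    {"tx": 2,"ty": -20,"tz": 0,"turn": 0,"gripper": 50},
    {"tx": 0,"ty": 0,"tz": 0,"turn": 0,"gripper": 50},
  ],
)

```text
clock: 8.75
tool_pos: [0.5552, -0.0799, 0.1113]
orientation: [3.139, 0.007, 1.459]
contact_force: [-0.2, 0.7, -0.0]
finger_gap: 0.587
```

```bash
python3 snap.py pics/s3.png side 170 120 180 140 2.2 top 110 140 165 135 2.2
```

```text
[ 0.5551 -0.0774  0.111 ] [3.14  0.006 1.462] [-0.14  0.44 -0.04  1.09 -0.01 -0.03] [-0.2 -0.1  0.9]
```

View pics/s3.png

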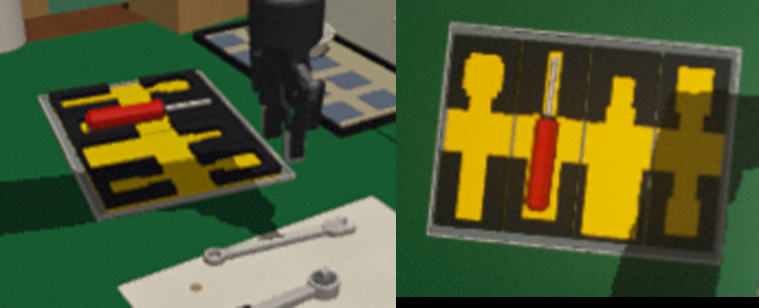

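Screwdriver seated in its insert (top crop 545,150). Next, the spanner.

Request:
play_rows(
  steps=[
    {"tx": -8,"ty": -12,"tz": -15,"turn": 0,"gripper": 45},
    {"tx": -1,"ty": -1,"tz": -25,"turn": 0,"gripper": 45},
    {"tx": 0,"ty": 0,"tz": -25,"turn": 0,"gripper": 45},
    {"tx": 0,"ty": 0,"tz": -10,"turn": 0,"gripper": 45},
    {"tx": 0,"ty": 0,"tz": 0,"turn": 0,"gripper": 45},
  ],
)

```text
clock: 9.35
tool_pos: [0.5475, -0.084, 0.037]
orientation: [3.135, 0.004, 1.472]
contact_force: [0.2, -0.8, -0.3]
finger_gap: 0.53
```

Request:
play_rows(
  steps=[
    {"tx": 0,"ty": 0,"tz": 0,"turn": 0,"gripper": 45},
  ],
)

```text
clock: 9.45
tool_pos: [0.5477, -0.083, 0.0375]
orientation: [3.135, 0.004, 1.473]
contact_force: [-1.0, -0.2, -0.5]
finger_gap: 0.529
```

Request:
play_rows(
  steps=[
    {"tx": -2,"ty": -9,"tz": -12,"turn": -0.005,"gripper": 45},
    {"tx": 0,"ty": 0,"tz": -10,"turn": 0,"gripper": 45},
    {"tx": 0,"ty": 0,"tz": -5,"turn": 0,"gripper": 45},
    {"tx": 0,"ty": 0,"tz": 0,"turn": 0,"gripper": 45},
  ],
)

```text
clock: 9.85
tool_pos: [0.5479, -0.0925, 0.0111]
orientation: [3.13, 0.004, 1.469]
contact_force: [-1.1, -0.0, -0.0]
finger_gap: 0.53
```

Request:
play_rows(
  steps=[
    {"tx": -2,"ty": 0,"tz": -6,"turn": 0,"gripper": 45},
    {"tx": 0,"ty": 0,"tz": 0,"turn": 0,"gripper": 45},
    {"tx": 0,"ty": 0,"tz": -1,"turn": 0,"gripper": 20},
    {"tx": 0,"ty": 0,"tz": 0,"turn": 0,"gripper": 2},
    {"tx": 0,"ty": 0,"tz": 0,"turn": 0,"gripper": 2},
  ],
)

```text
clock: 10.35
tool_pos: [0.5461, -0.0928, 0.004]
orientation: [3.129, 0.004, 1.468]
contact_force: [1.1, -0.4, -1.4]
finger_gap: 0.117
```

Request:
play_rows(
  steps=[
    {"tx": 0,"ty": 0,"tz": 0,"turn": 0,"gripper": 2},
    {"tx": 0,"ty": 0,"tz": 0,"turn": 0,"gripper": 2},
    {"tx": 0,"ty": 0,"tz": 0,"turn": 0,"gripper": 2},
  ],
)

```text
clock: 10.65
tool_pos: [0.5462, -0.0927, 0.0042]
orientation: [3.129, 0.004, 1.469]
contact_force: [-0.8, 0.6, -0.9]
finger_gap: 0.119
```

Request:
play_rows(
  steps=[
    {"tx": 0,"ty": 0,"tz": 12,"turn": 0,"gripper": 2},
    {"tx": 0,"ty": 0,"tz": 20,"turn": 0,"gripper": 2},
    {"tx": 0,"ty": 0,"tz": 25,"turn": 0,"gripper": 2},
    {"tx": -3,"ty": 15,"tz": 10,"turn": 0,"gripper": 2},
    {"tx": -5,"ty": 30,"tz": 0,"turn": 0,"gripper": 2},
  ],
)

```text
clock: 11.15
tool_pos: [0.538, -0.0484, 0.0753]
orientation: [3.129, 0.004, 1.463]
contact_force: [-0.2, 1.2, -0.7]
finger_gap: 0.119
```

Request:
play_rows(
  steps=[
    {"tx": -5,"ty": 35,"tz": 0,"turn": 0,"gripper": 2},
    {"tx": -5,"ty": 35,"tz": 0,"turn": 0,"gripper": 2},
    {"tx": -5,"ty": 30,"tz": 0,"turn": 0,"gripper": 2},
    {"tx": -2,"ty": 15,"tz": 0,"turn": 0,"gripper": 2},
    {"tx": 0,"ty": 0,"tz": 0,"turn": 0,"gripper": 2},
  ],
)

```text
clock: 11.65
tool_pos: [0.5178, 0.0778, 0.0779]
orientation: [3.126, 0.0, 1.468]
contact_force: [-0.6, -0.1, -1.3]
finger_gap: 0.114
```

Request:
play_rows(
  steps=[
    {"tx": 0,"ty": 0,"tz": 0,"turn": 0,"gripper": 2},
  ],
)

```text
clock: 11.75
tool_pos: [0.5173, 0.0786, 0.0781]
orientation: [3.126, 0.001, 1.47]
contact_force: [-1.4, -0.8, -0.4]
finger_gap: 0.117
```

Request:
play_rows(
  steps=[
    {"tx": -2,"ty": 9,"tz": -10,"turn": -0.014,"gripper": 2},
    {"tx": 0,"ty": 0,"tz": -20,"turn": 0,"gripper": 2},
    {"tx": 0,"ty": 0,"tz": -10,"turn": 0,"gripper": 2},
    {"tx": 0,"ty": 0,"tz": 0,"turn": 0,"gripper": 2},
    {"tx": 0,"ty": 0,"tz": 0,"turn": 0,"gripper": 2},
  ],
)

```text
clock: 12.25
tool_pos: [0.5159, 0.0853, 0.038]
orientation: [3.125, 0.001, 1.45]
contact_force: [0.1, 0.9, -0.3]
finger_gap: 0.118
```

```bash
python3 snap.py pics/s4.png side 190 120 140 130 2.4 top 110 140 175 135 2.4
```

```text
[0.5161 0.0854 0.0384] [3.124e+00 1.000e-03 1.451e+00] [ 0.17  0.44 -0.25  0.86 -0.01  0.29] [ 0.1 -0.3 -0.7]
```

View pics/s4.png

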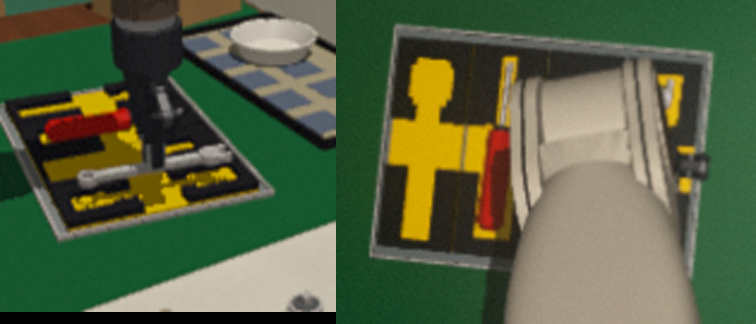

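Request:
play_rows(
  steps=[
    {"tx": -1,"ty": 4,"tz": -10,"turn": 0.004,"gripper": 2},
    {"tx": 0,"ty": 0,"tz": -10,"turn": 0,"gripper": 2},
    {"tx": 0,"ty": 0,"tz": -5,"turn": 0,"gripper": 2},
    {"tx": 0,"ty": 0,"tz": 0,"turn": 0,"gripper": 2},
  ],
)

```text
clock: 12.75
tool_pos: [0.5163, 0.0897, 0.0127]
orientation: [3.121, -0.0, 1.454]
contact_force: [-0.0, -0.4, 0.1]
finger_gap: 0.117
```

Request:
play_rows(
  steps=[
    {"tx": -1,"ty": 0,"tz": -3,"turn": 0,"gripper": 2},
    {"tx": 0,"ty": 0,"tz": 0,"turn": 0,"gripper": 2},
  ],
)

```text
clock: 12.95
tool_pos: [0.5159, 0.0898, 0.01]
orientation: [3.12, -0.001, 1.454]
contact_force: [0.4, -0.7, -0.5]
finger_gap: 0.113
```

Request:
play_rows(
  steps=[
    {"tx": 0,"ty": 0,"tz": 0,"turn": 0,"gripper": 40},
    {"tx": 0,"ty": 0,"tz": 0,"turn": 0,"gripper": 40},
    {"tx": 0,"ty": 0,"tz": 10,"turn": 0,"gripper": 40},
    {"tx": 0,"ty": 0,"tz": 25,"turn": 0,"gripper": 40},
    {"tx": 0,"ty": 0,"tz": 25,"turn": 0,"gripper": 40},
  ],
)

```text
clock: 13.45
tool_pos: [0.5127, 0.0893, 0.0693]
orientation: [3.127, 0.002, 1.455]
contact_force: [0.8, 0.6, 0.6]
finger_gap: 0.468
```

Request:
play_rows(
  steps=[
    {"tx": 0,"ty": -20,"tz": 20,"turn": 0.02,"gripper": 55},
    {"tx": 0,"ty": -40,"tz": 0,"turn": 0.02,"gripper": 55},
    {"tx": 0,"ty": -40,"tz": 0,"turn": 0.02,"gripper": 55},
    {"tx": 0,"ty": -40,"tz": 0,"turn": 0.02,"gripper": 55},
    {"tx": 0,"ty": -40,"tz": 0,"turn": 0.02,"gripper": 55},
  ],
)

```text
clock: 13.95
tool_pos: [0.5181, -0.0908, 0.0999]
orientation: [3.111, -0.001, 1.571]
contact_force: [0.6, 0.6, -0.3]
finger_gap: 0.646
```

Request:
play_rows(
  steps=[
    {"tx": 0,"ty": -40,"tz": 0,"turn": 0.02,"gripper": 55},
    {"tx": 0,"ty": -40,"tz": 0,"turn": 0.02,"gripper": 55},
    {"tx": 0,"ty": -40,"tz": 0,"turn": 0.02,"gripper": 55},
    {"tx": 0,"ty": -40,"tz": 0,"turn": 0.02,"gripper": 55},
    {"tx": 0,"ty": -40,"tz": 0,"turn": 0.02,"gripper": 55},
  ],
)

```text
clock: 14.45
tool_pos: [0.5183, -0.2996, 0.1053]
orientation: [3.104, 0.002, 1.675]
contact_force: [0.5, -0.8, 0.4]
finger_gap: 0.641
```

Request:
play_rows(
  steps=[
    {"tx": 0,"ty": -35,"tz": 0,"turn": 0.02,"gripper": 55},
    {"tx": 0,"ty": -20,"tz": 0,"turn": 0,"gripper": 55},
    {"tx": 0,"ty": 0,"tz": 0,"turn": 0,"gripper": 55},
  ],
)

```text
clock: 14.75
tool_pos: [0.5176, -0.3634, 0.1078]
orientation: [3.102, 0.006, 1.689]
contact_force: [0.0, 0.8, 0.5]
finger_gap: 0.648
```

```bash
python3 snap.py pics/s5.png side 190 120 250 250 1.6 top 110 140 165 135 2.2
```

```text
[ 0.5177 -0.3606  0.1076] [3.102 0.004 1.691] [-0.62  0.55  0.13  1.13  0.02 -0.74] [ 0.1 -0.6 -0.2]
```

View pics/s5.png

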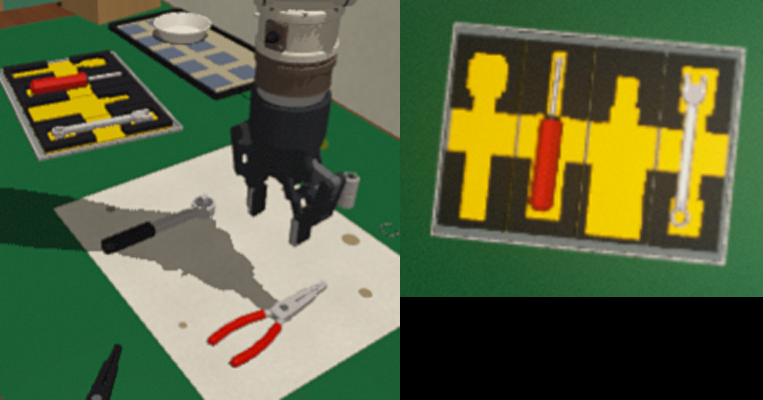

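Spanner seated (top crop 690,150). Next, the red pliers.

Request:
play_rows(
  steps=[
    {"tx": 2,"ty": -20,"tz": -15,"turn": 0.012,"gripper": 50},
    {"tx": 0,"ty": -9,"tz": -25,"turn": 0,"gripper": 50},
    {"tx": 0,"ty": 0,"tz": -20,"turn": 0,"gripper": 50},
    {"tx": 0,"ty": 0,"tz": -5,"turn": 0,"gripper": 50},
    {"tx": 0,"ty": 0,"tz": 0,"turn": 0,"gripper": 50},
  ],
)

```text
clock: 15.35
tool_pos: [0.5218, -0.3832, 0.0441]
orientation: [3.1, 0.003, 1.713]
contact_force: [0.2, 0.2, 0.7]
finger_gap: 0.585
```

Request:
play_rows(
  steps=[
    {"tx": 0,"ty": 0,"tz": 0,"turn": 0,"gripper": 50},
  ],
)

```text
clock: 15.45
tool_pos: [0.5222, -0.3822, 0.0448]
orientation: [3.1, 0.003, 1.714]
contact_force: [0.1, 0.4, 0.6]
finger_gap: 0.584
```

Request:
play_rows(
  steps=[
    {"tx": -2,"ty": -7,"tz": -15,"turn": -0.01,"gripper": 50},
    {"tx": 0,"ty": 0,"tz": -15,"turn": 0,"gripper": 50},
    {"tx": 0,"ty": 0,"tz": -6,"turn": 0,"gripper": 50},
    {"tx": 0,"ty": 0,"tz": 0,"turn": 0,"gripper": 50},
  ],
)

```text
clock: 15.85
tool_pos: [0.5224, -0.3905, 0.0104]
orientation: [3.095, 0.008, 1.704]
contact_force: [0.2, 0.8, -0.3]
finger_gap: 0.587
```

Request:
play_rows(
  steps=[
    {"tx": -1,"ty": 1,"tz": -5,"turn": 0,"gripper": 50},
    {"tx": 0,"ty": 0,"tz": 0,"turn": 0,"gripper": 50},
    {"tx": 0,"ty": 0,"tz": 0,"turn": 0,"gripper": 25},
    {"tx": 0,"ty": 0,"tz": 0,"turn": 0,"gripper": 8},
    {"tx": 0,"ty": 0,"tz": 0,"turn": 0,"gripper": 8},
  ],
  newtons=60,
)

```text
clock: 16.35
tool_pos: [0.522, -0.3905, 0.0068]
orientation: [3.094, 0.01, 1.704]
contact_force: [0.5, 0.1, -1.1]
finger_gap: 0.217
```

Request:
play_rows(
  steps=[
    {"tx": 0,"ty": 0,"tz": 0,"turn": 0,"gripper": 8},
    {"tx": 0,"ty": 0,"tz": 0,"turn": 0,"gripper": 8},
    {"tx": 0,"ty": 0,"tz": 0,"turn": 0,"gripper": 8},
  ],
)

```text
clock: 16.65
tool_pos: [0.522, -0.3905, 0.0066]
orientation: [3.094, 0.01, 1.704]
contact_force: [-1.0, -0.7, -1.1]
finger_gap: 0.217
```

Request:
play_rows(
  steps=[
    {"tx": 0,"ty": 0,"tz": 12,"turn": 0,"gripper": 8},
    {"tx": 0,"ty": 0,"tz": 25,"turn": 0,"gripper": 8},
    {"tx": 0,"ty": 0,"tz": 30,"turn": 0,"gripper": 8},
    {"tx": 0,"ty": 15,"tz": 20,"turn": 0,"gripper": 8},
    {"tx": 0,"ty": 30,"tz": 0,"turn": -0.02,"gripper": 8},
  ],
)

```text
clock: 17.15
tool_pos: [0.521, -0.3474, 0.0981]
orientation: [3.094, 0.011, 1.678]
contact_force: [-0.5, 0.3, -2.1]
finger_gap: 0.212
```

Request:
play_rows(
  steps=[
    {"tx": 0,"ty": 40,"tz": 0,"turn": -0.02,"gripper": 8},
    {"tx": 0,"ty": 40,"tz": 0,"turn": -0.02,"gripper": 8},
    {"tx": 0,"ty": 40,"tz": 0,"turn": -0.02,"gripper": 8},
    {"tx": 0,"ty": 40,"tz": 0,"turn": -0.02,"gripper": 8},
    {"tx": 0,"ty": 40,"tz": 0,"turn": -0.02,"gripper": 8},
  ],
)

```text
clock: 17.65
tool_pos: [0.5228, -0.1444, 0.1056]
orientation: [3.083, 0.016, 1.568]
contact_force: [1.0, 0.3, -0.9]
finger_gap: 0.213
```

Request:
play_rows(
  steps=[
    {"tx": 0,"ty": 40,"tz": 0,"turn": -0.02,"gripper": 8},
    {"tx": 0,"ty": 40,"tz": 0,"turn": -0.02,"gripper": 8},
    {"tx": 0,"ty": 40,"tz": 0,"turn": -0.02,"gripper": 8},
    {"tx": 0,"ty": 40,"tz": 0,"turn": -0.02,"gripper": 8},
    {"tx": 0,"ty": 40,"tz": 0,"turn": -0.02,"gripper": 8},
  ],
)

```text
clock: 18.15
tool_pos: [0.5234, 0.0637, 0.1119]
orientation: [3.074, 0.015, 1.462]
contact_force: [1.3, -0.8, -1.1]
finger_gap: 0.216
```

Request:
play_rows(
  steps=[
    {"tx": 0,"ty": 35,"tz": 0,"turn": 0,"gripper": 8},
    {"tx": 0,"ty": 25,"tz": 0,"turn": 0,"gripper": 8},
    {"tx": 0,"ty": 0,"tz": 0,"turn": 0,"gripper": 8},
    {"tx": 0,"ty": 0,"tz": 0,"turn": 0,"gripper": 8},
  ],
)

```text
clock: 18.55
tool_pos: [0.5239, 0.1325, 0.1163]
orientation: [3.069, 0.012, 1.471]
contact_force: [0.7, -0.0, -1.1]
finger_gap: 0.215
```

Request:
play_rows(
  steps=[
    {"tx": 1,"ty": 25,"tz": -10,"turn": -0.012,"gripper": 8},
    {"tx": 0,"ty": 12,"tz": -25,"turn": 0,"gripper": 8},
    {"tx": 0,"ty": 0,"tz": -20,"turn": 0,"gripper": 8},
    {"tx": 0,"ty": 0,"tz": 0,"turn": 0,"gripper": 8},
    {"tx": 0,"ty": 0,"tz": 0,"turn": 0,"gripper": 8},
  ],
)

```text
clock: 19.05
tool_pos: [0.5275, 0.1661, 0.0639]
orientation: [3.063, 0.01, 1.451]
contact_force: [0.0, -0.1, -0.6]
finger_gap: 0.212
```

Request:
play_rows(
  steps=[
    {"tx": -3,"ty": 4,"tz": -15,"turn": 0.004,"gripper": 8},
    {"tx": 0,"ty": 0,"tz": -15,"turn": 0,"gripper": 8},
    {"tx": 0,"ty": 0,"tz": -8,"turn": 0,"gripper": 8},
    {"tx": 0,"ty": 0,"tz": 0,"turn": 0,"gripper": 8},
  ],
)

```text
clock: 19.45
tool_pos: [0.5284, 0.1677, 0.0305]
orientation: [3.056, 0.008, 1.45]
contact_force: [-0.4, 0.2, -1.0]
finger_gap: 0.211
```

Request:
play_rows(
  steps=[
    {"tx": 0,"ty": 0,"tz": 0,"turn": 0,"gripper": 8},
  ],
)

```text
clock: 19.55
tool_pos: [0.529, 0.1674, 0.0314]
orientation: [3.055, 0.007, 1.449]
contact_force: [0.6, -0.5, -0.9]
finger_gap: 0.212
```

Request:
play_rows(
  steps=[
    {"tx": -4,"ty": 2,"tz": -10,"turn": 0.005,"gripper": 8},
    {"tx": 0,"ty": 0,"tz": -5,"turn": 0,"gripper": 8},
    {"tx": 0,"ty": 0,"tz": -1,"turn": 0,"gripper": 8},
    {"tx": 0,"ty": 0,"tz": 0,"turn": 0,"gripper": 8},
  ],
)

```text
clock: 19.95
tool_pos: [0.5262, 0.1698, 0.0163]
orientation: [3.052, 0.006, 1.454]
contact_force: [-0.3, 0.2, -1.2]
finger_gap: 0.215
```

Request:
play_rows(
  steps=[
    {"tx": -1,"ty": 0,"tz": -3,"turn": 0,"gripper": 8},
    {"tx": 0,"ty": 0,"tz": 0,"turn": 0,"gripper": 8},
  ],
)

```text
clock: 20.15
tool_pos: [0.5259, 0.17, 0.0136]
orientation: [3.05, 0.005, 1.454]
contact_force: [-1.5, -0.8, 0.4]
finger_gap: 0.209
```

Request:
play_rows(
  steps=[
    {"tx": 0,"ty": 0,"tz": 0,"turn": 0,"gripper": 42},
    {"tx": 0,"ty": 0,"tz": 0,"turn": 0,"gripper": 42},
    {"tx": 0,"ty": 0,"tz": 12,"turn": 0,"gripper": 42},
    {"tx": 0,"ty": 0,"tz": 30,"turn": 0,"gripper": 42},
    {"tx": 0,"ty": 0,"tz": 30,"turn": 0,"gripper": 42},
  ],
)

```text
clock: 20.65
tool_pos: [0.5221, 0.1689, 0.0847]
orientation: [3.059, 0.009, 1.454]
contact_force: [-0.1, 0.4, 0.4]
finger_gap: 0.49
```

Request:
play_rows(
  steps=[
    {"tx": -3,"ty": -25,"tz": 20,"turn": 0.01,"gripper": 45},
    {"tx": -8,"ty": -45,"tz": 0,"turn": 0.03,"gripper": 45},
    {"tx": -8,"ty": -45,"tz": 0,"turn": 0.03,"gripper": 45},
    {"tx": -8,"ty": -45,"tz": 0,"turn": 0.03,"gripper": 45},
    {"tx": -8,"ty": -45,"tz": 0,"turn": 0.03,"gripper": 45},
  ],
)

```text
clock: 21.15
tool_pos: [0.4941, -0.0349, 0.1183]
orientation: [3.036, 0.004, 1.602]
contact_force: [0.8, -0.2, -0.5]
finger_gap: 0.524
```

Request:
play_rows(
  steps=[
    {"tx": -8,"ty": -45,"tz": 0,"turn": 0.02,"gripper": 45},
    {"tx": -4,"ty": -45,"tz": 0,"turn": 0.02,"gripper": 45},
    {"tx": 0,"ty": -30,"tz": 0,"turn": 0,"gripper": 45},
    {"tx": 0,"ty": 0,"tz": 0,"turn": 0,"gripper": 45},
    {"tx": 0,"ty": 0,"tz": 0,"turn": 0,"gripper": 45},
  ],
)

```text
clock: 21.65
tool_pos: [0.4813, -0.1658, 0.1251]
orientation: [3.027, 0.008, 1.635]
contact_force: [-0.7, 1.6, 0.6]
finger_gap: 0.526
```

```bash
python3 snap.py pics/s6.png side 190 120 250 250 1.6 top 110 140 165 135 2.2
```

```text
[ 0.4816 -0.1648  0.1249] [3.027 0.008 1.637] [-0.35  0.25 -0.28  0.93  0.04 -0.42] [0.1 1.  0. ]
```

View pics/s6.png

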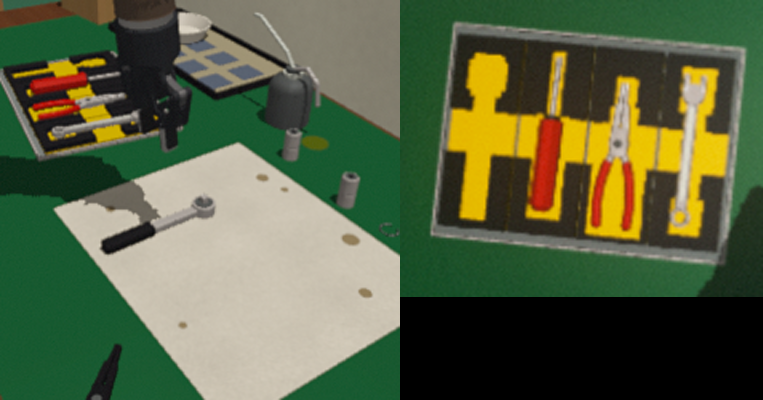

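Pliers seated too (top crop 617,150). The tilt has drifted to about 6.6° from repeated re-measured rows. That's tolerable, so I'll use few rows. Now the ratchet.

Request:
play_rows(
  steps=[
    {"tx": -3,"ty": -22,"tz": -25,"turn": 0,"gripper": 45},
    {"tx": -2,"ty": -10,"tz": -40,"turn": 0,"gripper": 45},
    {"tx": 0,"ty": 0,"tz": -30,"turn": 0,"gripper": 45},
    {"tx": 0,"ty": 0,"tz": 0,"turn": 0,"gripper": 45},
  ],
)

```text
clock: 22.15
tool_pos: [0.4799, -0.1924, 0.0306]
orientation: [3.02, 0.01, 1.648]
contact_force: [-1.0, 0.6, 0.1]
finger_gap: 0.525
```

Request:
play_rows(
  steps=[
    {"tx": -3,"ty": 2,"tz": -13,"turn": -0.008,"gripper": 45},
    {"tx": 0,"ty": 0,"tz": -10,"turn": 0,"gripper": 45},
    {"tx": 0,"ty": 0,"tz": 0,"turn": 0,"gripper": 45},
  ],
)

```text
clock: 22.45
tool_pos: [0.4791, -0.1874, 0.0094]
orientation: [3.018, 0.011, 1.646]
contact_force: [-0.6, 0.1, 0.6]
finger_gap: 0.527
```

Request:
play_rows(
  steps=[
    {"tx": -1,"ty": -2,"tz": -3,"turn": 0,"gripper": 25},
    {"tx": 0,"ty": 0,"tz": 0,"turn": 0,"gripper": 3},
    {"tx": 0,"ty": 0,"tz": 0,"turn": 0,"gripper": 3},
    {"tx": 0,"ty": 0,"tz": 0,"turn": 0,"gripper": 3},
    {"tx": 0,"ty": 0,"tz": 0,"turn": 0,"gripper": 3},
  ],
  newtons=80,
)

```text
clock: 22.95
tool_pos: [0.4807, -0.1898, 0.0097]
orientation: [3.014, 0.013, 1.648]
contact_force: [-1.1, 0.1, -1.2]
finger_gap: 0.127
```

Request:
play_rows(
  steps=[
    {"tx": 0,"ty": 0,"tz": 15,"turn": 0,"gripper": 3},
    {"tx": 0,"ty": 0,"tz": 35,"turn": 0,"gripper": 3},
    {"tx": 0,"ty": 0,"tz": 40,"turn": 0,"gripper": 3},
    {"tx": 3,"ty": 20,"tz": 10,"turn": 0,"gripper": 3},
    {"tx": 6,"ty": 40,"tz": 0,"turn": -0.02,"gripper": 3},
  ],
)

```text
clock: 23.45
tool_pos: [0.4876, -0.1317, 0.1119]
orientation: [3.017, 0.012, 1.618]
contact_force: [1.6, 1.1, -1.9]
finger_gap: 0.124
```

```bash
python3 snap.py pics/s7.png side 190 100 200 160 2.2 top 290 130 130 135 2.2
```

```text
[ 0.4871 -0.1268  0.1107] [3.019 0.008 1.628] [-0.27  0.25 -0.32  0.88  0.03 -0.33] [-0.7 -0.3 -2.1]
```

View pics/s7.png

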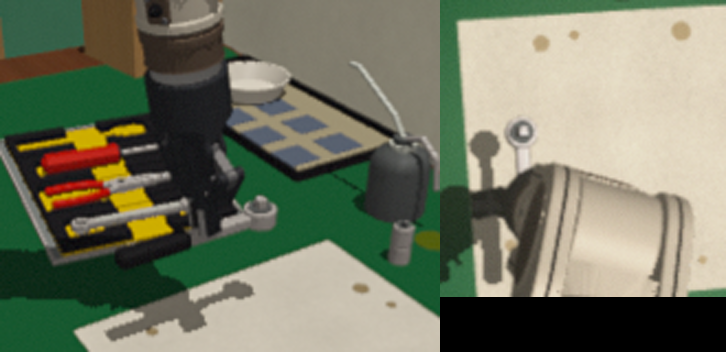

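The ratchet is held level at z≈0.11. Carrying it over.

Request:
play_rows(
  steps=[
    {"tx": 5,"ty": 40,"tz": 0,"turn": -0.02,"gripper": 3},
    {"tx": 6,"ty": 45,"tz": 0,"turn": -0.02,"gripper": 3},
    {"tx": 6,"ty": 45,"tz": 0,"turn": -0.02,"gripper": 3},
    {"tx": 6,"ty": 45,"tz": 0,"turn": -0.02,"gripper": 3},
    {"tx": 6,"ty": 45,"tz": 0,"turn": -0.02,"gripper": 3},
  ],
)

```text
clock: 24.05
tool_pos: [0.5155, 0.0931, 0.1102]
orientation: [3.019, 0.012, 1.512]
contact_force: [1.2, 0.6, -1.7]
finger_gap: 0.128
```

Request:
play_rows(
  steps=[
    {"tx": 6,"ty": 45,"tz": 0,"turn": -0.02,"gripper": 3},
    {"tx": 6,"ty": 45,"tz": 0,"turn": -0.02,"gripper": 3},
    {"tx": 6,"ty": 45,"tz": 0,"turn": -0.01,"gripper": 3},
    {"tx": 6,"ty": 45,"tz": 0,"turn": 0,"gripper": 3},
    {"tx": 3,"ty": 20,"tz": 0,"turn": 0,"gripper": 3},
  ],
)

```text
clock: 24.55
tool_pos: [0.542, 0.3023, 0.1079]
orientation: [3.021, 0.013, 1.463]
contact_force: [-0.5, -0.4, -2.7]
finger_gap: 0.125
```

Request:
play_rows(
  steps=[
    {"tx": 0,"ty": 0,"tz": 0,"turn": 0,"gripper": 3},
    {"tx": 0,"ty": 0,"tz": 0,"turn": 0,"gripper": 3},
  ],
)

```text
clock: 24.75
tool_pos: [0.5416, 0.3049, 0.106]
orientation: [3.022, 0.015, 1.468]
contact_force: [0.1, -1.1, -2.4]
finger_gap: 0.13
```

Request:
play_rows(
  steps=[
    {"tx": 3,"ty": 20,"tz": -20,"turn": -0.01,"gripper": 3},
    {"tx": 1,"ty": 9,"tz": -25,"turn": 0,"gripper": 3},
    {"tx": 0,"ty": 0,"tz": -12,"turn": 0,"gripper": 3},
    {"tx": 0,"ty": 0,"tz": 0,"turn": 0,"gripper": 3},
    {"tx": 0,"ty": 0,"tz": 0,"turn": 0,"gripper": 3},
  ],
)

```text
clock: 25.25
tool_pos: [0.546, 0.3261, 0.0475]
orientation: [3.024, 0.018, 1.449]
contact_force: [-0.1, 0.6, -0.8]
finger_gap: 0.125
```

Request:
play_rows(
  steps=[
    {"tx": 0,"ty": 4,"tz": -14,"turn": 0.006,"gripper": 3},
    {"tx": 0,"ty": 0,"tz": -10,"turn": 0,"gripper": 3},
    {"tx": 0,"ty": 0,"tz": 0,"turn": 0,"gripper": 3},
    {"tx": 0,"ty": 0,"tz": 0,"turn": 0,"gripper": 3},
  ],
)

```text
clock: 25.65
tool_pos: [0.5477, 0.3289, 0.0244]
orientation: [3.021, 0.016, 1.453]
contact_force: [0.7, -0.0, -1.6]
finger_gap: 0.124
```

```bash
python3 snap.py pics/s8.png side 160 90 140 120 2.6 top 110 140 165 135 2.4
```

```text
[0.5476 0.329  0.0245] [3.021 0.016 1.453] [ 0.58  0.61 -0.01  0.87 -0.09  0.7 ] [-0.1  0.2 -2.2]
```

View pics/s8.png

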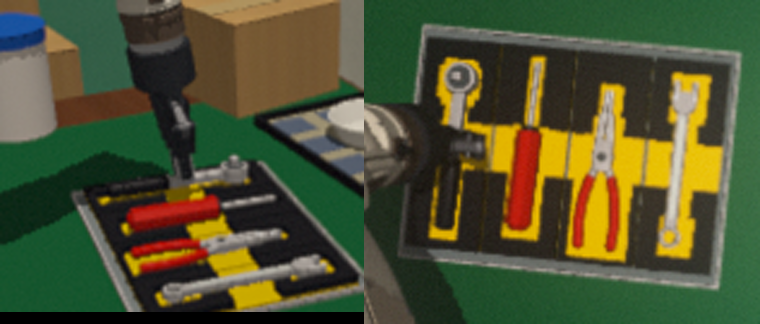

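Aligned: the head is at top crop (461,77) over its recess. Lowering and releasing.

Request:
play_rows(
  steps=[
    {"tx": -1,"ty": 1,"tz": -6,"turn": 0,"gripper": 3},
    {"tx": 0,"ty": 0,"tz": -3,"turn": 0,"gripper": 3},
    {"tx": 0,"ty": 0,"tz": 0,"turn": 0,"gripper": 3},
  ],
)

```text
clock: 26.05
tool_pos: [0.5471, 0.3307, 0.0158]
orientation: [3.019, 0.015, 1.453]
contact_force: [-0.5, 0.3, -2.5]
finger_gap: 0.128
```

Request:
play_rows(
  steps=[
    {"tx": 0,"ty": 0,"tz": -1,"turn": 0,"gripper": 36},
    {"tx": 0,"ty": 0,"tz": 0,"turn": 0,"gripper": 36},
    {"tx": 0,"ty": 0,"tz": 8,"turn": 0,"gripper": 36},
    {"tx": 0,"ty": 0,"tz": 20,"turn": 0,"gripper": 36},
    {"tx": 0,"ty": 0,"tz": 40,"turn": 0,"gripper": 36},
  ],
)

```text
clock: 26.55
tool_pos: [0.5438, 0.3286, 0.08]
orientation: [3.027, 0.022, 1.454]
contact_force: [0.4, 0.0, 0.0]
finger_gap: 0.419
```

Request:
play_rows(
  steps=[
    {"tx": 0,"ty": -20,"tz": 40,"turn": 0,"gripper": 36},
    {"tx": -10,"ty": -45,"tz": 20,"turn": 0,"gripper": 36},
    {"tx": -10,"ty": -45,"tz": 0,"turn": 0,"gripper": 36},
    {"tx": -10,"ty": -45,"tz": 0,"turn": 0,"gripper": 36},
    {"tx": -10,"ty": -45,"tz": 0,"turn": 0,"gripper": 36},
  ],
)

```text
clock: 27.05
tool_pos: [0.5106, 0.1322, 0.1563]
orientation: [3.002, 0.007, 1.464]
contact_force: [1.2, -0.5, -0.2]
finger_gap: 0.424
```

Request:
play_rows(
  steps=[
    {"tx": -10,"ty": -45,"tz": 0,"turn": 0,"gripper": 36},
    {"tx": -10,"ty": -45,"tz": 0,"turn": 0,"gripper": 36},
    {"tx": -10,"ty": -45,"tz": 0,"turn": 0,"gripper": 36},
    {"tx": -10,"ty": -30,"tz": 0,"turn": 0,"gripper": 36},
    {"tx": 0,"ty": 0,"tz": 0,"turn": 0,"gripper": 36},
  ],
)

```text
clock: 27.55
tool_pos: [0.4692, -0.0434, 0.1639]
orientation: [2.989, 0.008, 1.458]
contact_force: [-0.2, -0.6, 0.3]
finger_gap: 0.425
```

```bash
python3 snap.py pics/s9.png side 160 90 270 180 1.45 top 110 100 290 160 1.35
```

```text
[ 0.4707 -0.0408  0.164 ] [2.988 0.007 1.461] [-0.08  0.11 -0.35  0.96 -0.01  0.03] [0.1 0.6 0.2]
```

View pics/s9.png

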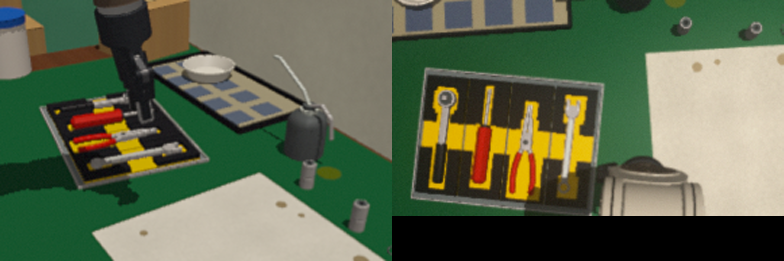

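All four are in place and both tappets are standing (side 308,173 and 358,215). One closer look at the tray to check the tools lie flat.

```bash
python3 snap.py pics/s10.png side 180 140 130 85 3 top 115 145 155 120 2.5
```

```text
[ 0.4709 -0.0394  0.1633] [2.989 0.007 1.464] [-0.08  0.12 -0.35  0.96 -0.01  0.03] [ 0.3 -0.2  0.3]
```

View pics/s10.png

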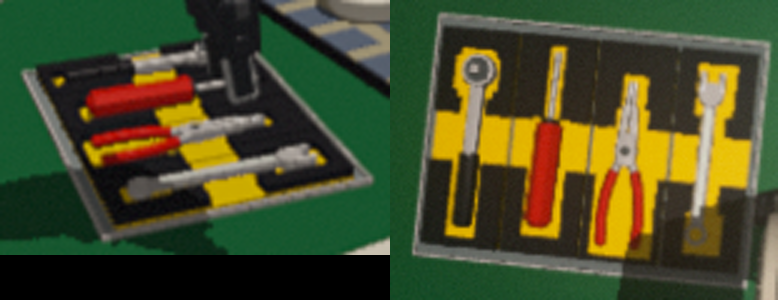

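All four lie within their recess outlines, with yellow floor visible around each. Handing in.

```bash
python3 -c "
from station import workorder
print(workorder.close_job())"
```

```text
the job is handed in; nothing more can be done
None
```

The screwdriver, spanner, pliers and ratchet, in that order, are each back in the tray insert that has their outline. All four are released, and the gripper was clear of the tray when I handed in at about 28 s.

- **Last pictures:** every tool lies down inside its recess with yellow floor showing around it. Both tappets are standing, and I never went near the black pliers look-alike.
- **Flatness:** I judged that each tool lies fully down by eye, from the two camera views. No measurement of height was made.
- **Forces:** contact force readings stayed below about 3 N throughout.
- **Tilt drift:** the tool's tilt crept up to about 8 to 9° by the end, and I did not correct it. It was about 7° for the ratchet's pick and place, with no visible effect on how it sits.

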